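# Clamp a cylinder valve in its service fixture with the toggle clamp

## Robot

A 6-joint arm with a two-finger parallel gripper is mounted at the origin on a cart in front of the work surface, level with it; the furniture and walls round the work are solid. World frame = base frame: x ahead of the robot, y to its left, z up, the work surface at z = 0. Lengths are in mm, angles in rad, forces in N, time in s.
With the tool pointing down it reaches from about 350 to 950 mm from the base axis. Payload 17.4 kg.
Tool frame: the origin (TCP) lies midway between the tips of the shut fingers; the grasp point (between the pads) lies 19 mm behind it; z points along the fingers, y is the line along which they close (so a half turn about z gives the same grasp; the last joint's range is limited). The gripper opens to 93 mm and grips with 3 to 60 N. Pads are 15 mm wide; open, the fingers measure 128 mm over their backs; the gripper's body (75 mm by 188 mm) begins 65 mm behind the grasp point.
Start: joints at [-1.284, 0.116, 1.442, -0, 1.584, -0.038], TCP at [215.396, -639.716, 218.646] pointing down, gripper open.
Joint ranges: [-2.83, 2.83], [-0.83, 2.19], [0.07, 2.5], [-1.14, 4.28], [0.01, 3], [-2.97, 2.97]. Speed limits (rad/s): [1.89, 1.89, 2.22, 3.14, 3.14, 3.14].

## Interface

Orientations are given as a unit quaternion [w, x, y, z].
In Python, from bench import ctrl gives the robot as it stands.
- The arm moves only by the shell command python3 -m crank 'ROWS' [FORCE]. ROWS is JSON, a list of rows, each an object of numbers: "gripper": the finger opening in cm, from 0 to 9.3; "dx", "dy", "dz": the shift along the tool's x, y, z in cm; "yaw": the turn about the tool's z in rad. A call has 1 to 5 rows; each row shifts and turns the commanded pose from where the row before left it, along the tool's axes as they then stand; what a row does not reach is not made up. A row lasts 1/12 s, in which the tool goes at most 41.7 mm and 7.16 degrees, less where a joint would pass 70% of its speed; a pose out of reach is approached as far as the arm can. A call with a gripper value outside its range is refused whole. The fingers move at their own pace and stop on an object; FORCE is the grip in N (left out, the last holds). Time passes only in rows, so rows that do not move let the fingers close. It gives the time, the measured TCP pose, the force, the opening and the grip force at its end, in the units of the state.
- ctrl.get_state(): the state, without advancing time (a new reading comes with each control period).
- ctrl.grab_frame(name): name is "scene" or "top" or "wrist"; returns (picture, depth): 480x640x3 uint8, red, green, blue; 480x640 float32, mm along the optical axis (not along the pixel's ray), 0 where there is no reading.
- ctrl.get_calibration(name): a dict with "camera_matrix" (3x3 intrinsics, pixels), "k1" (the pictures are not rectified: a ray, as slopes to the right and down, at radius r is drawn at 1 + k1 r^2 times it, then the intrinsics apply), "eye" and "attitude" of the camera in the world. Camera axes: x right, y up, looking along -z (the intrinsics and any distortion apply to the point x, -y, -z); pixel columns grow to the right and rows downward; lengths in mm; the calibration is good to about 2 mm. A picture is of the moment at which its call begins: read the wrist's pose just before it. get_calibration takes no time and is no camera call; for the wrist camera it gives the pose at the moment of the call.
- ctrl.sign_off(): hands the job in; it is judged then, once.
The state is a dict: "t": time; "qpos": joint angles; "dq": joint speeds; "tau": joint torques, N m; "tcp_pos": TCP position; "tool_rot": TCP orientation; "force": force on the tool from outside, world axes, zero at the start; "torque": the same for the moment, N m; "width": opening from 0.0 (shut) to 1.0 (fully open); "grasp_force": force on a finger pad.
Only numpy, scipy, OpenCV 4.12 (cv2) and the standard library are available. Lean on these libraries where they do the work, as an engineer would, in place of code of your own. Each camera call takes 0.05 s, during which the arm holds its last target. There are 200 camera calls.

## Task

The cylinder valve standing loose on the left of the bench has to be held for service. Stand it upright on its thread on the fixture's nest between the V and the clamp's nose, with its side outlet pointing straight out over the fixture's long side that faces the robot, setting it down rather than dropping it. Then push the clamp's hand lever with a fingertip down and away from the valve until it goes over centre and stays locked, so that the nose grips the valve home in the V: go by feel, because the lever's locking point is not known beforehand and it must never be forced hard against its stop (more than about 15 N). Leave the other loose things where they are.

Things in the scene. Friction and masses are not known exactly. Their poses are not given: they have to be found in the camera images.
- fixture: Clamping fixture, base plate 100 (x) x 297 (y) x 10 mm screwed to the bench. Origin on the underside: x across (its -x long side faces the robot), y along (plate from -142 to 155 mm), z up. Guide block at y = 3 to 21 mm, 68 mm high; lever bracket at y = -110 to -64 mm, 67 mm high, 38 mm wide; the lever's pivot is at x = 0, y = -87, z = 50 mm.
- nest (a point): Centre of the seated valve's foot on the nest floor (72 x 92 mm, 42 mm above the bench); axes as the fixture's. A steel V-block, jaws 18 mm above the floor, stands on the +y side, the 90 degree V opening to -y. The open clamp's nose is 28 to 55 mm off on the -y side: stand the valve about 3 mm on the -y side of this point; the closing nose slides it home.
- nose_face (a point): Centre of the clamp nose's round rubber face (15 mm diameter), 50 mm above the bench. It moves along the fixture's +y, 7 to 34 mm to reach the valve; then its spring yields.
- clamp_nose: The clamp's spring nose, carrying that face; axes as the fixture's, origin inside the plunger. Locked, it presses on the valve with about 45 N.
- handle: The clamp's hand lever, a rod with a black plastic grip 16 to 18 mm thick from 42 to 112 mm. Origin on the pivot, z along the rod to its free end at 112 mm, x along the pivot axis (the fixture's x). It starts 43 to 134 degrees above level (90 is upright, less leans to the fixture's -y) and closes about its pivot to -y and down, away from the valve, through 47 to 92 degrees.
- lever_end (a point): Free end of the lever. The lever is pinched on a serrated hub at a setting that varies: it goes over centre anywhere from 1 below to 43 degrees above level. Pushed square, 80 mm from the pivot, it takes under 1 N at first; over the last 30 degrees the effort climbs to 4 or 5 N, then dies away; past centre it falls 2 degrees more onto a hard stop. Let go earlier it springs back.
- valve: Removed cylinder valve, plain metal, 0.3 to 0.6 kg, 72 mm high, on its thread. Origin under it; upright axis through its x = 0, y = +11 mm. Foot 43 mm wide up to 12 mm, tapering to 35 mm at 55 mm, top stub 21 mm. The side outlet (31 mm thick, heights 27 to 58 mm) points to its own -y. Grip it across its x (about 38 mm wide), fingertips 30 mm above the foot, clear above the V jaws.
- valve_foot (a point): Centre of the valve's round foot, on its underside.
- valve_outlet (a point): Centre of the end face of the valve's side outlet, 42 mm above the foot, 44 mm from the valve's axis.
- adapter: Loose steel coupling, 31 mm diameter, 50 mm high, on the left of the bench. A bystander; origin under it.
- tin: Loose round tin, 57 mm diameter, 26 mm high, on the left of the bench. A bystander; origin under it.
- spanner: Loose open-ended spanner, 30 x 176 x 6 mm, lying on the right. A bystander; origin under its middle.
- grease: Loose grease tube, 109 x 32 x 23 mm, lying on the right. A bystander; origin under it.
Things that resemble listed ones, but are neither listed nor needed, are in the scene too. What is shaped like the valve but blue, orange or pink is not meant.

How it is judged:
By the outcome, as a careful person would: the job done as asked, in the order asked, and still so for the second after the job is handed in, with the robot touching nothing.
It also fails if it takes over 72 s, if anything falls off the work surface, if the arm or the gripper's body presses on something with over 40 N, if the wrist force passes 120 N, or if a joint passes its speed limit or range.

## Working session

There is one attempt and no reset: what is moved stays moved. The work goes in short steps, Python scripts to look and compute and a shell command to move; the robot and the scene stay as the last step left them, time stands still between calls to the robot, and variables do not carry over. Pictures are saved under pics/ and viewed, at most 10 in all, crops included, and the job is handed in when it is done.

```bash
ls; mkdir -p pics
cat > h.py <<'E'
import numpy as np, cv2
from bench import ctrl
from scipy.spatial.transform import Rotation as R
def cal(n):
    c=ctrl.get_calibration(n); a=np.array(c["attitude"],float)
    M=a if a.shape==(3,3) else R.from_quat(a,scalar_first=True).as_matrix()
    return np.array(c["camera_matrix"]),c["k1"],np.array(c["eye"]),M
def rays(C,uv):
    K,k,e,M=C; uv=np.asarray(uv,float).reshape(-1,1,2)
    p=cv2.undistortPoints(uv,K,np.array([k,0,0,0.])).reshape(-1,2)
    d=np.c_[p[:,0],-p[:,1],-np.ones(len(p))]
    return d@M.T
def onz(C,uv,z):
    d=rays(C,uv); return C[2]+d*((z-C[2][2])/d[:,2])[:,None]
def cloud(C,D):
    v,u=np.mgrid[0:480,0:640]
    d=rays(C,np.c_[u.ravel(),v.ravel()])
    P=C[2]+d*D.reshape(-1,1); return P.reshape(480,640,3)
def proj(C,P):
    K,k,e,M=C; q=(np.atleast_2d(P)-e)@M; x=q[:,0]/-q[:,2]; y=-q[:,1]/-q[:,2]
    s=1+k*(x*x+y*y); return np.c_[K[0,0]*x*s+K[0,2],K[1,1]*y*s+K[1,2]]
def snap(n,f):
    C=cal(n); I,D=ctrl.grab_frame(n); cv2.imwrite(f"pics/{f}.png",I[:,:,::-1]); np.savez(f"pics/{f}.npz",I=I,D=D,K=C[0],k=C[1],e=C[2],M=C[3]); return C,I,D
def load(f):
    z=np.load(f"pics/{f}.npz"); return (z["K"],float(z["k"]),z["e"],z["M"]),z["I"],z["D"]
E
python3 - <<'E'
from h import *
print(ctrl.get_state()); 
for n in("scene","top","wrist"): print(n,ctrl.get_calibration(n))
for n in("scene","top"): snap(n,n+"0")
E
```

```text
pics
{'t': 0.0, 'qpos': array([-1.28381578e+00,  1.16516438e-01,  1.44226957e+00, -2.66379525e-05,
        1.58400823e+00, -3.78131843e-02]), 'dq': array([ 0.000743  , -0.0002745 , -0.00119933, -0.00137488,  0.0002323 ,
        0.00045489]), 'tau': array([ 2.37150736e-03, -7.21265745e+01, -6.22618389e+01,  7.81081477e-02,
        2.37661792e-02, -7.47202330e-05]), 'tcp_pos': array([ 215.31823956, -639.518028  ,  217.88197962]), 'tool_rot': array([-5.94480568e-04,  9.86842433e-01,  1.61683802e-01, -8.78700924e-05]), 'force': array([0.5351279 , 0.20577621, 0.92213819]), 'torque': array([ 0.02313343,  0.055443  , -0.00240738]), 'grasp_force': 0.0, 'width': 1.001064700867685}
scene {'camera_matrix': array([[475.88145614,   0.        , 324.41915977],
       [  0.        , 475.88145614, 239.96427171],
       [  0.        ,   0.        ,   1.        ]]), 'k1': -0.042599168071999496, 'eye': array([-144.89087221,  870.7285568 ,  710.63188306]), 'attitude': array([-0.26859902, -0.16673745,  0.47496827,  0.82125412])}
top {'camera_matrix': array([[440.23785171,   0.        , 315.63022879],
       [  0.        , 440.23785171, 238.20597192],
       [  0.        ,   0.        ,   1.        ]]), 'k1': -0.08742477535014231, 'eye': array([ 291.00552017,   28.13967218, 1105.75671137]), 'attitude': array([ 0.71201637,  0.06350104, -0.0602582 , -0.69668448])}
wrist {'camera_matrix': array([[361.87210931,   0.        , 314.28806015],
       [  0.        , 361.87210931, 241.31301787],
       [  0.        ,   0.        ,   1.        ]]), 'k1': -0.0033437217533753556, 'eye': array([ 286.0975134 , -616.50875831,  383.84188366]), 'attitude': array([ 0.80406109, -0.11136429,  0.08070563, -0.57842057])}
```

View pics/top0.png

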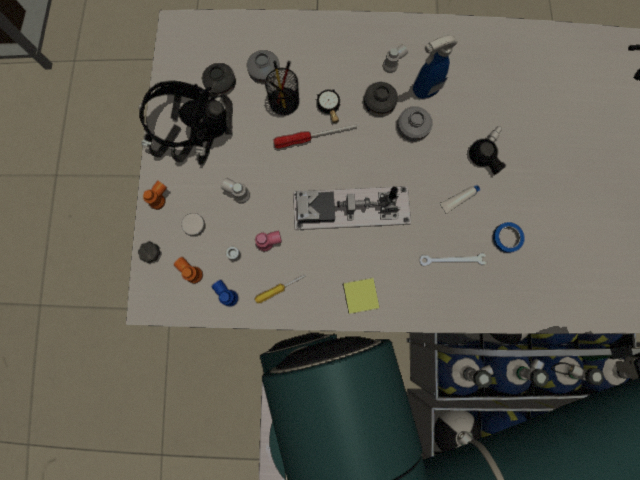

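View pics/scene0.png

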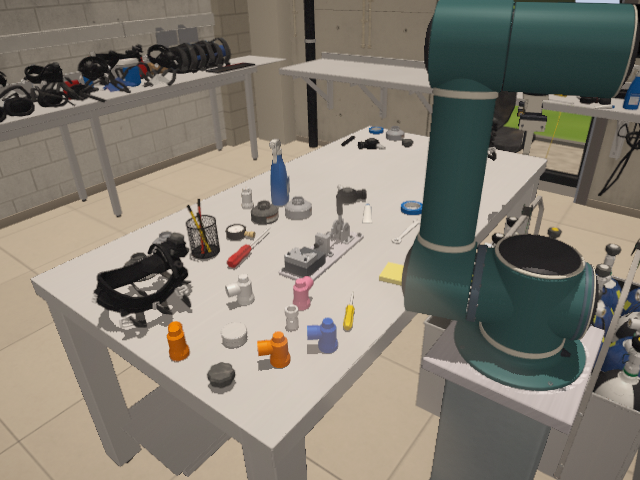

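Top view: fixture around (352,207) with the V on the left and lever near (393,192). The grey valve is at (234,188), with its outlet toward the upper left. Adapter (232,254), tin (193,224), pink decoy (267,240).

Run:
```python
from h import *
C,I,D=load("top0"); P=cloud(C,D)
def show(n,a,b,c,d,zmin):
    q=P[b:d,a:c].reshape(-1,3); q=q[(q[:,2]>zmin)]
    print(n,len(q),q.mean(0).round(),q.min(0).round(),q.max(0).round())
    return q
q=show("valve",215,172,255,205,15)
for z in (20,35,55,62): show(z,215,172,255,205,z)
q=show("fix",285,175,420,235,5)
for z in (20,35,60,80,110): show(z,285,175,420,235,z)
w=q[(q[:,2]>5)&(q[:,2]<14)]; r=cv2.minAreaRect(w[:,:2].astype(np.float32)); print(r, cv2.boxPoints(r))
v=show("x",215,172,255,205,3); print(cv2.minAreaRect(v[:,:2].astype(np.float32)))
print(np.median(P[300:320,300:340].reshape(-1,3),0))
cv2.imwrite("pics/topz.png",cv2.resize(I[160:260,200:440,::-1],(800,333),interpolation=cv2.INTER_CUBIC))
```

```text
valve 377 [593. 235.  66.] [291.  28.  15.] [ 629.  273. 1106.]
20 352 [593. 236.  70.] [291.  28.  20.] [ 629.  273. 1106.]
35 320 [594. 237.  74.] [291.  28.  36.] [ 629.  273. 1106.]
55 202 [591. 232.  89.] [291.  28.  55.] [ 622.  271. 1106.]
62 88 [578. 219. 129.] [291.  28.  63.] [ 608.  243. 1106.]
fix 4420 [560. -52.  36.] [ 291. -224.    5.] [ 658.  112. 1106.]
20 1931 [558. -18.  70.] [ 291. -197.   20.] [ 604.   84. 1106.]
35 1777 [558. -13.  74.] [ 291. -173.   35.] [ 599.   84. 1106.]
60 526 [549. -32. 135.] [ 291. -163.   60.] [ 594.   83. 1106.]
80 122 [ 504. -100.  368.] [ 291. -150.   82.] [ 582.   28. 1106.]
110 109 [496. -95. 400.] [ 291. -149.  111.] [ 582.   28. 1106.]
((572.096435546875, -53.35374450683594), (154.67457580566406, 336.00823974609375), 3.9424021244049072) [[ 483.39124  108.93561]
 [ 506.49304 -226.27753]
 [ 660.80164 -215.6431 ]
 [ 637.6998   119.57004]]
x 461 [594. 236.  55.] [291.  28.   3.] [ 659.  301. 1106.]
((467.16265869140625, 176.12823486328125), (447.5887145996094, 106.73401641845703), 26.62090301513672)
[306.75790903  22.66988752  -0.52448079]
```

View pics/topz.png

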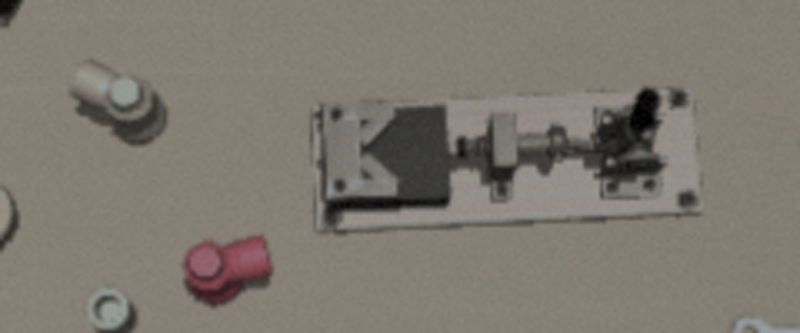

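The crop shows the plate corners at crop (313,103), (697,90), (700,212) and (317,231). The valve stub is at (125,92) and its outlet end is near (80,78), away from the fixture.

Run:
```python
from h import *
C,I,D=load("top0"); f=lambda p:np.array(p)/3.3333+[200,160]
c=onz(C,f([(313,103),(697,90),(700,212),(317,231)]),10); print(c.round())
print(np.linalg.norm(c[0]-c[1]),np.linalg.norm(c[1]-c[2]),np.linalg.norm(c[0]-c[3]))
d=(c[0]+c[3]-c[1]-c[2])[:2]; yaw=np.arctan2(-d[0],d[1]); o=c.mean(0)[:2]; 
Rf=np.array([[np.cos(yaw),-np.sin(yaw)],[np.sin(yaw),np.cos(yaw)]])
o=o-Rf@[0,6.5]; print("origin",o,"yaw",np.degrees(yaw))
print("V apex",onz(C,f([(365,150)]),60)," floor edge",onz(C,f([(450,107),(450,203)]),42))
print("blob nose", onz(C,f([(450,152)]),50))
s=onz(C,f([(125,92)]),72)[0]; e=onz(C,f([(78,78)]),58)[0]; print("stub",s,"outlet",e, np.degrees(np.arctan2(*(e-s)[[1,0]])),np.linalg.norm((e-s)[:2]))
for n,p,z in(("adapter",(110,310),50),("pink",(207,262),72)): print(n,onz(C,f([p]),z).round())
```

```text
[[ 608.   94.   10.]
 [ 625. -204.   10.]
 [ 528. -205.   10.]
 [ 507.   88.   10.]]
298.6459235627287 97.00914337710641 101.09449299709101
origin [567.28325024 -63.13159561] yaw 3.7298616427979523
V apex [[558.26434392  51.81252287  60.        ]]  floor edge [[597.50199587 -10.76989946  42.        ]
 [523.75121822 -11.78649476  42.        ]]
blob nose [[560.64902876 -10.94901101  50.        ]]
stub [595.51327535 228.70141049  72.        ] outlet [609.8757387  267.32307051  58.        ] 69.60104687338163 41.20573960640386
adapter [[437. 235.  50.]]
pink [[470. 163.  72.]]
```

```bash
python3 -m crank '[{"dz":-2},{"dz":-2},{"dz":-2},{"dz":-2},{"dx":1.5,"dy":-1.4}]' | tail -c 400
python3 -m crank '[{"dx":2.67,"dy":-2.53},{"dx":2.67,"dy":-2.53},{"dx":2.67,"dy":-2.53},{"dx":2.67,"dy":-2.53},{"dx":2.67,"dy":-2.53}]' >/dev/null
python3 -m crank '[{"dx":2.67,"dy":-2.53},{"dx":2.67,"dy":-2.53},{"dx":2.67,"dy":-2.53},{"dx":2.67,"dy":-2.53},{"dx":2.67,"dy":-2.53}]' >/dev/null
python3 -m crank '[{"dx":2.67,"dy":-2.53},{"dx":2.67,"dy":-2.53},{"dx":2.67,"dy":-2.53},{"dx":2.67,"dy":-2.53},{"dx":2.67,"dy":-2.53}]' >/dev/null
python3 -m crank '[{"dx":2.67,"dy":-2.53},{"dx":2.67,"dy":-2.53},{"dx":2.67,"dy":-2.53},{"dx":2.67,"dy":-2.53},{"dx":1.2,"dy":-1.2}]'
python3 -m crank '[{"dx":0},{"dx":0}]'
python3 -c "
from h import *
snap('wrist','w1')"
```

```text
$[0]: bad value
$[0]: bad value
$[0]: bad value
$[0]: bad value
$[0]: bad value
$[0]: bad value
```

View pics/w1.png

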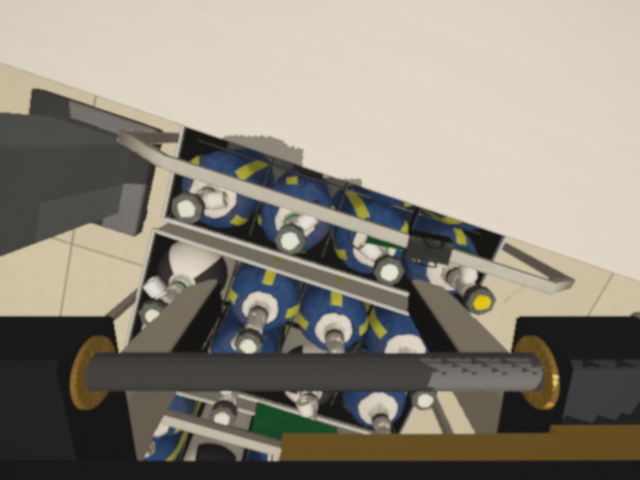

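The view from the start pose shows only the cart, because the rows were refused. They probably need every field.

```bash
python3 -m crank '[{"gripper":9.3,"dx":0,"dy":0,"dz":-2,"yaw":0},{"gripper":9.3,"dx":0,"dy":0,"dz":-2,"yaw":0},{"gripper":9.3,"dx":0,"dy":0,"dz":-2,"yaw":0},{"gripper":9.3,"dx":0,"dy":0,"dz":-2,"yaw":0}]'
```

```text
t: 0.48
tcp_pos: [215.4, -639.6, 299.3]
tool_rot: [-0.0, 0.987, 0.162, -0.0]
force: [-0.6, 0.0, -1.0]
width: 1.0
grasp_force: 0.0
```

```bash
python3 -m crank '[{"gripper":9.3,"dx":1.5,"dy":-1.4,"dz":0,"yaw":0},{"gripper":9.3,"dx":2.67,"dy":-2.53,"dz":0,"yaw":0},{"gripper":9.3,"dx":2.67,"dy":-2.53,"dz":0,"yaw":0},{"gripper":9.3,"dx":2.67,"dy":-2.53,"dz":0,"yaw":0},{"gripper":9.3,"dx":2.67,"dy":-2.53,"dz":0,"yaw":0}]' >/dev/null
python3 -m crank '[{"gripper":9.3,"dx":2.67,"dy":-2.53,"dz":0,"yaw":0},{"gripper":9.3,"dx":2.67,"dy":-2.53,"dz":0,"yaw":0},{"gripper":9.3,"dx":2.67,"dy":-2.53,"dz":0,"yaw":0},{"gripper":9.3,"dx":2.67,"dy":-2.53,"dz":0,"yaw":0},{"gripper":9.3,"dx":2.67,"dy":-2.53,"dz":0,"yaw":0}]' >/dev/null
python3 -m crank '[{"gripper":9.3,"dx":2.67,"dy":-2.53,"dz":0,"yaw":0},{"gripper":9.3,"dx":2.67,"dy":-2.53,"dz":0,"yaw":0},{"gripper":9.3,"dx":2.67,"dy":-2.53,"dz":0,"yaw":0},{"gripper":9.3,"dx":2.67,"dy":-2.53,"dz":0,"yaw":0},{"gripper":9.3,"dx":2.67,"dy":-2.53,"dz":0,"yaw":0}]' 
python3 -m crank '[{"gripper":9.3,"dx":2.67,"dy":-2.53,"dz":0,"yaw":0},{"gripper":9.3,"dx":2.67,"dy":-2.53,"dz":0,"yaw":0},{"gripper":9.3,"dx":2.67,"dy":-2.53,"dz":0,"yaw":0},{"gripper":9.3,"dx":2.67,"dy":-2.53,"dz":0,"yaw":0},{"gripper":9.3,"dx":1.5,"dy":-1.5,"dz":0,"yaw":0}]'
python3 -m crank '[{"gripper":9.3,"dx":0,"dy":0,"dz":0,"yaw":0},{"gripper":9.3,"dx":0,"dy":0,"dz":0,"yaw":0}]'
python3 -c "
from h import *
snap('wrist','w2')"
```

```text
t: 1.73
tcp_pos: [466.7, -164.9, 298.7]
tool_rot: [0.0, 0.987, 0.162, 0.0]
force: [-0.3, -1.5, 0.4]
width: 1.0
grasp_force: 0.0
t: 2.15
tcp_pos: [545.6, -14.7, 298.2]
tool_rot: [-0.0, 0.987, 0.163, -0.0]
force: [0.8, 0.1, 0.8]
width: 1.0
grasp_force: 0.0
t: 2.32
tcp_pos: [544.9, -16.8, 298.1]
tool_rot: [-0.0, 0.987, 0.163, -0.0]
force: [-0.6, -0.5, 0.6]
width: 0.999
grasp_force: 0.0
```

View pics/w2.png

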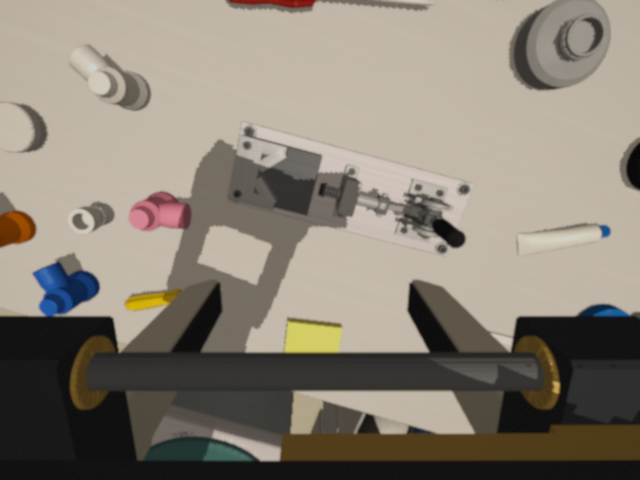

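The wrist view shows the plate corners near (242,122), (470,183), (447,255) and (229,200). The V jaws are around (260,160), the nose face near (322,190), and the black lever grip runs (425,222)-(455,237). The valve stub is at (102,82) with its outlet end at (84,56).

Run:
```python
from h import *
C,I,D=load("w2")
c=onz(C,[(242,122),(470,183),(447,255),(229,200)],10); print(c.round(1))
print([np.linalg.norm(c[i]-c[(i+1)%4]).round(1) for i in range(4)])
d=(c[0]+c[3]-c[1]-c[2])[:2]; yaw=np.arctan2(-d[0],d[1]); o=c.mean(0)[:2]
Rf=np.array([[np.cos(yaw),-np.sin(yaw)],[np.sin(yaw),np.cos(yaw)]]); o=o-Rf@[0,6.5]; print("o",o,np.degrees(yaw))
P=cloud(C,D); L=(P[:,:,:2]-o)@Rf; Z=P[:,:,2]
# dark pixels above fixture : grip
hsv=I.max(2)
m=(hsv<60)&(abs(L[:,:,0])<45)&(L[:,:,1]<-10)&(L[:,:,1]>-260)&(Z>60)&(D>0)
q=np.c_[L[m],Z[m]]; print("grip",len(q),q.min(0),q.max(0))
if len(q):
    print(np.percentile(q,[5,50,95],axis=0).round(1))
for n,zl,zh in(("floor",38,46),("jaw",56,64)):
    m=(abs(L[:,:,0])<55)&(L[:,:,1]>15)&(L[:,:,1]<160)&(Z>zl)&(Z<zh); q=np.c_[L[m],Z[m]]; print(n,len(q),np.percentile(q,[1,50,99],axis=0).round(1))
print("block/bracket tops")
for a,b in((0,25),(-115,-60)):
    m=(abs(L[:,:,0])<20)&(L[:,:,1]>a)&(L[:,:,1]<b)&(Z>62)&(Z<72);q=np.c_[L[m],Z[m]]; print(len(q),np.percentile(q,[2,50,98],axis=0).round(1))
f=lambda p,z:((onz(C,[p],z)[0,:2]-o)@Rf).round(1)
print("nose",f((322,190),57)); 
s=onz(C,[(102,82)],72)[0]; e=onz(C,[(84,56)],58)[0]; print("stub",s,e,np.degrees(np.arctan2(e[1]-s[1],e[0]-s[0])))
cv2.imwrite("pics/w2z.png",cv2.resize(I[110:270,215:485,::-1],(800,474),interpolation=cv2.INTER_CUBIC))
cv2.imwrite("pics/w2v.png",cv2.resize(I[30:125,50:170,::-1],(720,570),interpolation=cv2.INTER_CUBIC))
```

```text
[[ 606.1   94.3   10. ]
 [ 627.2 -194.6   10. ]
 [ 531.6 -206.6   10. ]
 [ 510.4   84.8   10. ]]
[np.float64(289.8), np.float64(96.4), np.float64(292.1), np.float64(96.2)]
o [569.28861235 -62.00511448] 4.181475014063088
grip 990 [ -6.56364711 -83.86090142  64.85069484] [ 31.56055224 -10.01008658 405.11227376]
[[ -4.  -79.5 103.3]
 [  6.7 -71.5 159.5]
 [ 30.8 -10.5 395. ]]
floor 2629 [[-35.1  51.7  39.9]
 [  0.4  75.7  41.9]
 [ 35.1 115.1  44.2]]
jaw 2651 [[-35.5  20.7  56.7]
 [  1.  119.8  59.9]
 [ 35.1 142.8  62.2]]
block/bracket tops
592 [[-18.9   3.2  64.8]
 [  0.4  12.   67.8]
 [ 18.9  20.4  69.4]]
294 [[-19.1 -97.9  62.2]
 [  1.5 -82.8  66.1]
 [ 18.2 -73.4  71.7]]
nose [-0.5 42.7]
stub [599.37799685 225.69750438  72.        ] [617.43688977 255.13254912  58.        ] 58.47018710163164
```

View pics/w2z.png

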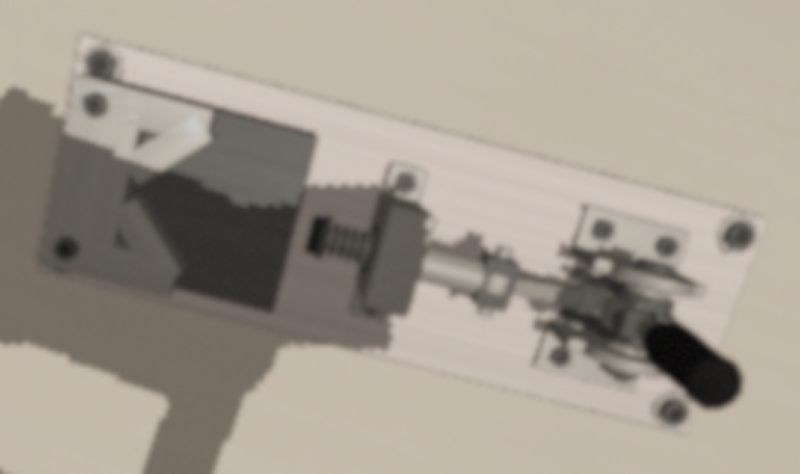

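The crop shows the nest floor between the V on the left and the nose face at crop (320,237). The lever is nearly upright. I'll measure the V edges and the valve from the depth.

Run:
```python
from h import *
C,I,D=load("w2"); P=cloud(C,D); o=np.array([569.29,-62.0]); y=np.radians(4.18)
Rf=np.array([[np.cos(y),-np.sin(y)],[np.sin(y),np.cos(y)]])
L=(P[:,:,:2]-o)@Rf; Z=P[:,:,2]
for x in range(-34,35,4):
    m=(abs(L[:,:,0]-x)<2)&(L[:,:,1]>50)&(L[:,:,1]<150)
    j=m&(abs(Z-60)<3); f=m&(abs(Z-42)<3)
    print(x,"jaw min y",np.percentile(L[:,:,1][j],2).round(1),"floor max y",np.percentile(L[:,:,1][f],98).round(1))
m=(D>0)&(abs(L[:,:,0])<9)&(L[:,:,1]>15)&(L[:,:,1]<55)&(Z>48)&(Z<60); q=np.c_[L[m],Z[m]]; print("nose",np.percentile(q,[50,90,95,99],axis=0).round(1),len(q))
# lever top
m=(D>0)&(abs(L[:,:,0])<20)&(L[:,:,1]>-180)&(L[:,:,1]<-20)&(Z>75)&(Z<175); q=np.c_[L[m],Z[m]]
for a in range(75,175,10):
    w=q[(q[:,2]>=a)&(q[:,2]<a+10)]
    if len(w): print(a,len(w),np.median(w,0).round(1),w.min(0).round(1),w.max(0).round(1))
# valve
v=P[30:125,50:170].reshape(-1,3); v=v[(v[:,2]>4)&(v[:,2]<90)]
print("valve max z",np.percentile(v[:,2],99))
t=v[v[:,2]>68]; print("stub",len(t),t.mean(0),np.ptp(t,0)); (c,r)=cv2.minEnclosingCircle(t[:,:2].astype(np.float32)); print(c,r)
g=v[(v[:,2]<12)]; print("foot",g.mean(0),len(g))
w=v[(v[:,2]>50)&(v[:,2]<60)]; d=w[:,:2]-t[:,:2].mean(0); w=w[np.linalg.norm(d,axis=1)>22]; d=w[:,:2]-t[:,:2].mean(0)
print("outlet dir",len(w),np.degrees(np.arctan2(d[:,1].mean(),d[:,0].mean())),np.linalg.norm(d,axis=1).max())
```

```text
-34 jaw min y 92.5 floor max y 90.6
-30 jaw min y 92.1 floor max y 90.3
-26 jaw min y 91.1 floor max y 89.9
-22 jaw min y 93.5 floor max y 104.1
-18 jaw min y 97.9 floor max y 96.6
-14 jaw min y 101.4 floor max y 101.4
-10 jaw min y 105.5 floor max y 105.1
-6 jaw min y 108.9 floor max y 110.3
-2 jaw min y 115.9 floor max y 115.7
2 jaw min y 112.1 floor max y 111.2
6 jaw min y 109.5 floor max y 107.0
10 jaw min y 105.3 floor max y 103.1
14 jaw min y 101.0 floor max y 99.2
18 jaw min y 97.2 floor max y 115.7
22 jaw min y 92.9 floor max y 91.1
26 jaw min y 91.2 floor max y 89.3
30 jaw min y 92.2 floor max y 90.8
34 jaw min y 93.1 floor max y 128.3
nose [[ 0.3 33.1 55. ]
 [ 5.4 43.8 58. ]
 [ 6.4 45.  58.6]
 [ 8.1 45.8 59.3]] 268
75 21 [  1.6 -80.7  79.3] [ -4.2 -84.9  75.2] [  4.4 -79.3  84.9]
85 5 [  4.7 -79.4  94.1] [ -1.3 -82.6  85.4] [  6.6 -75.8  94.8]
95 37 [  2.4 -76.1 102.2] [ -7.9 -83.8  95.1] [  8.1 -74.  105. ]
105 63 [  2.9 -75.2 109.9] [ -8.1 -85.8 105.2] [  8.2 -73.7 115. ]
115 61 [  2.8 -74.8 121.3] [ -7.7 -84.8 115. ] [  7.9 -72.8 125. ]
125 68 [  2.5 -74.1 130.3] [ -7.7 -83.9 125.5] [  7.7 -72.2 134.9]
135 67 [  2.5 -73.1 139.8] [ -6.9 -82.2 135.3] [  7.3 -71.3 145. ]
145 103 [  1.3 -72.7 153.1] [ -8.9 -87.1 145.4] [  7.7 -70.5 155. ]
155 223 [ -0.  -77.4 157.4] [ -7.8 -86.  155. ] [  7.5 -70.7 162. ]
valve max z 72.90046687926957
stub 475 [597.8556906  228.088604    71.43839659] [22.77574631 23.67513322  5.86195433]
(598.170654296875, 228.6346893310547) 11.909607887268066
foot [599.12480247 213.0874194    8.0271326 ] 118
outlet dir 638 62.89975187724582 47.0241614557479
```

View pics/w2v.png

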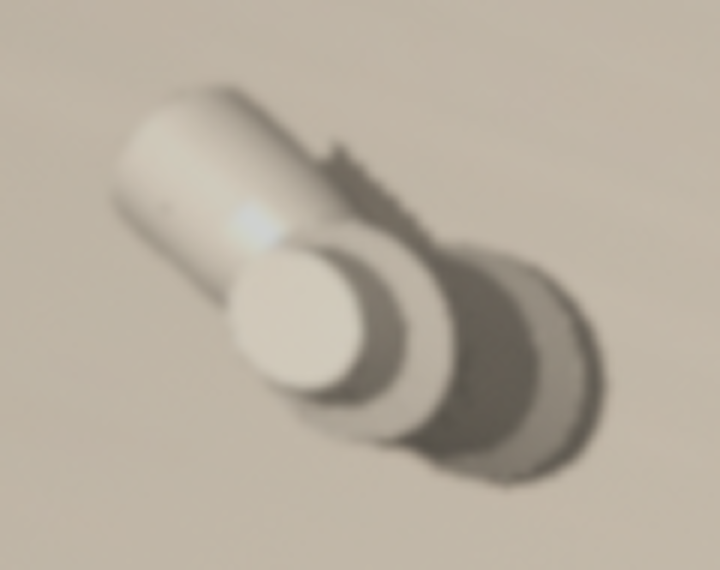

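The stub is centred at crop (298,318), with the outlet toward the upper left and the foot at lower right. Next I'll move above the valve and turn.

```bash
python3 -m crank '[{"gripper":9.3,"dx":1.84,"dy":-3.07,"dz":0,"yaw":0},{"gripper":9.3,"dx":1.84,"dy":-3.07,"dz":0,"yaw":0},{"gripper":9.3,"dx":1.84,"dy":-3.07,"dz":0,"yaw":0},{"gripper":9.3,"dx":1.84,"dy":-3.07,"dz":0,"yaw":0},{"gripper":9.3,"dx":1.84,"dy":-3.07,"dz":0,"yaw":0}]' >/dev/null
python3 -m crank '[{"gripper":9.3,"dx":1.84,"dy":-3.07,"dz":0,"yaw":0},{"gripper":9.3,"dx":1.84,"dy":-3.07,"dz":0,"yaw":0},{"gripper":9.3,"dx":0,"dy":0,"dz":2,"yaw":-0.11},{"gripper":9.3,"dx":0,"dy":0,"dz":2,"yaw":-0.11},{"gripper":9.3,"dx":0,"dy":0,"dz":2,"yaw":-0.11}]' >/dev/null
python3 -m crank '[{"gripper":9.3,"dx":0,"dy":0,"dz":2,"yaw":-0.11},{"gripper":9.3,"dx":0,"dy":0,"dz":0,"yaw":-0.11},{"gripper":9.3,"dx":0,"dy":0,"dz":0,"yaw":-0.11},{"gripper":9.3,"dx":0,"dy":0,"dz":0,"yaw":-0.11},{"gripper":9.3,"dx":0,"dy":0,"dz":0,"yaw":0}]'
python3 -m crank '[{"gripper":9.3,"dx":0,"dy":0,"dz":0,"yaw":0}]'
cat > valve.py <<'E'
from h import *
import sys
s=ctrl.get_state(); T=np.array(s["tcp_pos"]); M=R.from_quat(s["tool_rot"],scalar_first=True).as_matrix()
C,I,D=snap("wrist",sys.argv[1]); P=cloud(C,D)
v=P[(D>0)&(D<500)]; v=v[(v[:,2]>4)&(v[:,2]<90)&(np.hypot(v[:,0]-600,v[:,1]-230)<75)]
t=v[v[:,2]>68]; c,r=cv2.minEnclosingCircle(t[:,:2].astype(np.float32)); c=np.array(c); print("stub",len(t),t.mean(0),c,r)
w=v[(v[:,2]>52)&(v[:,2]<62)]; d=w[:,:2]-c; w=w[np.hypot(*d.T)>24]; d=w[:,:2]-c
print("outlet dir",len(w),np.degrees(np.arctan2(d[:,1].mean(),d[:,0].mean())), np.hypot(*d.T).max())
(cc,sz,an)=cv2.minAreaRect(w[:,:2].astype(np.float32)); print(cc,sz,an)
print("tcp",T,"tool x dir",np.degrees(np.arctan2(M[1,0],M[0,0])),"needed tool shift mm",M.T@np.r_[c-T[:2],0], "q",s["qpos"].round(2))
E
python3 valve.py w3
```

```text
t: 3.62
tcp_pos: [598.4, 225.7, 218.8]
tool_rot: [0.0, 0.853, 0.522, 0.0]
force: [-0.1, 0.3, -0.0]
width: 1.002
grasp_force: 0.0
t: 3.7
tcp_pos: [598.4, 226.0, 218.9]
tool_rot: [0.0, 0.855, 0.518, 0.0]
force: [0.5, 0.1, -0.1]
width: 1.0
grasp_force: 0.0
stub 520 [597.82331716 229.81648998  71.72194611] [597.62506104 229.46646118] 11.530308723449707
outlet dir 586 64.39131266102545 44.6261767171359
(611.5997314453125, 259.359375) (21.29242706298828, 24.398494720458984) 64.9071044921875
tcp [598.38535016 225.96033521 218.8725554 ] tool x dir 62.45390678804654 needed tool shift mm [ 2.75706343e+00 -2.29555224e+00 -2.82063714e-04] q [ 0.32  0.04  1.52 -0.    1.58  0.8 ]
```

View pics/w3.png

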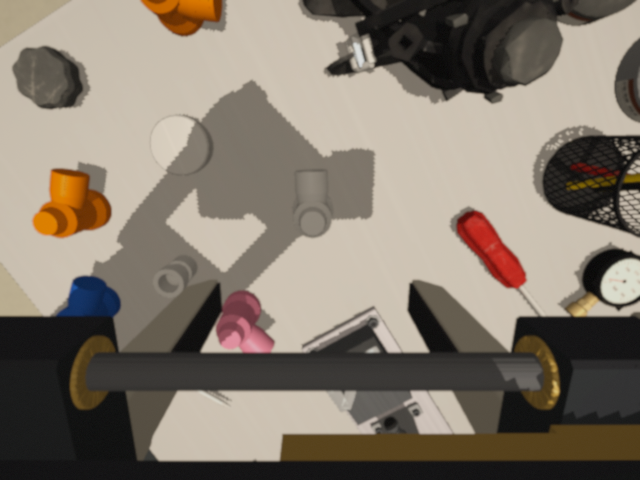

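The valve is at (312,205) between the finger lines with the outlet straight up the picture, so the alignment is good. Descend and grasp.

```bash
python3 -m crank '[{"gripper":9.3,"dx":0.28,"dy":-0.22,"dz":3,"yaw":-0.035},{"gripper":9.3,"dx":0,"dy":0,"dz":3.5,"yaw":0},{"gripper":9.3,"dx":0,"dy":0,"dz":3.5,"yaw":0},{"gripper":9.3,"dx":0,"dy":0,"dz":3.5,"yaw":0},{"gripper":9.3,"dx":0,"dy":0,"dz":2.4,"yaw":0}]'
python3 -m crank '[{"gripper":9.3,"dx":0,"dy":0,"dz":1.5,"yaw":0},{"gripper":9.3,"dx":0,"dy":0,"dz":1.5,"yaw":0},{"gripper":9.3,"dx":0,"dy":0,"dz":0,"yaw":0}]'
```

```text
t: 4.17
tcp_pos: [596.5, 229.8, 56.4]
tool_rot: [-0.0, 0.846, 0.534, -0.001]
force: [0.7, -0.3, -0.1]
width: 1.0
grasp_force: 0.0
t: 4.42
tcp_pos: [596.8, 230.1, 27.3]
tool_rot: [-0.0, 0.845, 0.535, -0.001]
force: [0.6, -0.3, -1.2]
width: 1.002
grasp_force: 0.0
```

```bash
python3 -m crank '[{"gripper":5.0,"dx":0,"dy":0,"dz":-0.3,"yaw":0},{"gripper":4.4,"dx":0,"dy":0,"dz":0,"yaw":0},{"gripper":3.5,"dx":0,"dy":0,"dz":0,"yaw":0},{"gripper":3,"dx":0,"dy":0,"dz":0,"yaw":0},{"gripper":2,"dx":0,"dy":0,"dz":0,"yaw":0}]' 30
python3 -m crank '[{"gripper":2,"dx":0,"dy":0,"dz":0,"yaw":0},{"gripper":2,"dx":0,"dy":0,"dz":0,"yaw":0},{"gripper":2,"dx":0,"dy":0,"dz":0,"yaw":0},{"gripper":2,"dx":0,"dy":0,"dz":0,"yaw":0},{"gripper":2,"dx":0,"dy":0,"dz":0,"yaw":0}]'
python3 valve.py w4 | tail -1
```

```text
t: 4.83
tcp_pos: [597.9, 230.7, 33.6]
tool_rot: [0.0, 0.845, 0.535, 0.001]
force: [1.1, -0.5, 0.5]
width: 0.689
grasp_force: 0.0
t: 5.25
tcp_pos: [597.7, 230.5, 32.7]
tool_rot: [0.0, 0.845, 0.535, 0.0]
force: [1.8, -0.7, -0.9]
width: 0.4
grasp_force: 29.9
tcp [597.70065531 230.48810971  32.69048847] tool x dir 64.73209995041876 needed tool shift mm [ 7.57569801e+00 -4.02217605e-01  2.01911040e-04] q [ 0.33  0.15  1.71 -0.    1.28  0.77]
```

Gripped at 37 mm opening. Lift, carry and turn.

```bash
python3 -m crank '[{"gripper":2,"dx":0,"dy":0,"dz":-1,"yaw":0},{"gripper":2,"dx":0,"dy":0,"dz":-2,"yaw":0},{"gripper":2,"dx":0,"dy":0,"dz":-3,"yaw":0},{"gripper":2,"dx":0,"dy":0,"dz":-3,"yaw":0},{"gripper":2,"dx":0,"dy":0,"dz":-2,"yaw":0}]'
python3 -m crank '[{"gripper":2,"dx":-1.5,"dy":0.4,"dz":0,"yaw":0},{"gripper":2,"dx":-2.5,"dy":0.72,"dz":0,"yaw":0},{"gripper":2,"dx":-2.5,"dy":0.72,"dz":0,"yaw":0},{"gripper":2,"dx":-2.5,"dy":0.72,"dz":0,"yaw":0},{"gripper":2,"dx":-2.5,"dy":0.72,"dz":0,"yaw":0}]'
python3 -m crank '[{"gripper":2,"dx":-2.5,"dy":0.72,"dz":0,"yaw":0},{"gripper":2,"dx":-2.5,"dy":0.72,"dz":0,"yaw":0},{"gripper":2,"dx":-2.5,"dy":0.72,"dz":0,"yaw":0},{"gripper":2,"dx":-1.5,"dy":0.43,"dz":0,"yaw":0},{"gripper":2,"dx":0,"dy":0,"dz":0,"yaw":-0.05}]'
python3 -m crank '[{"gripper":2,"dx":0,"dy":0,"dz":0,"yaw":-0.11},{"gripper":2,"dx":0,"dy":0,"dz":0,"yaw":-0.11},{"gripper":2,"dx":0,"dy":0,"dz":0,"yaw":-0.11},{"gripper":2,"dx":0,"dy":0,"dz":0,"yaw":-0.11},{"gripper":2,"dx":0,"dy":0,"dz":0,"yaw":-0.11}]' >/dev/null
python3 -m crank '[{"gripper":2,"dx":0,"dy":0,"dz":0,"yaw":-0.11},{"gripper":2,"dx":0,"dy":0,"dz":0,"yaw":-0.11},{"gripper":2,"dx":0,"dy":0,"dz":0,"yaw":-0.11},{"gripper":2,"dx":0,"dy":0,"dz":0,"yaw":-0.11},{"gripper":2,"dx":0,"dy":0,"dz":0,"yaw":-0.11}]' >/dev/null
python3 -m crank '[{"gripper":2,"dx":0,"dy":0,"dz":0,"yaw":-0.11},{"gripper":2,"dx":0,"dy":0,"dz":0,"yaw":-0.11},{"gripper":2,"dx":0,"dy":0,"dz":0,"yaw":-0.11},{"gripper":2,"dx":0,"dy":0,"dz":0,"yaw":-0.11},{"gripper":2,"dx":0,"dy":0,"dz":0,"yaw":-0.11}]' >/dev/null
python3 -m crank '[{"gripper":2,"dx":0,"dy":0,"dz":0,"yaw":-0.11},{"gripper":2,"dx":0,"dy":0,"dz":0,"yaw":-0.11},{"gripper":2,"dx":0,"dy":0,"dz":0,"yaw":-0.11},{"gripper":2,"dx":0,"dy":0,"dz":0,"yaw":-0.056},{"gripper":2,"dx":0,"dy":0,"dz":0,"yaw":0}]'
cat > look.py <<'E'
from h import *
import sys
s=ctrl.get_state(); T=np.array(s["tcp_pos"]); M=R.from_quat(s["tool_rot"],scalar_first=True).as_matrix()
print("tcp",T,"x dir",np.degrees(np.arctan2(M[1,0],M[0,0])),s["qpos"].round(2))
snap("wrist",sys.argv[1]+"w"); snap("scene",sys.argv[1]+"s"); snap("top",sys.argv[1]+"t")
a=[cv2.imread(f"pics/{sys.argv[1]}{k}.png") for k in "ws"]
a[1]=a[1][180:420,200:520]; a[1]=cv2.resize(a[1],(400,300),interpolation=cv2.INTER_CUBIC); a[0]=cv2.resize(a[0],(400,300))
cv2.imwrite(f"pics/{sys.argv[1]}.png",np.hstack(a))
E
python3 look.py a
```

```text
t: 5.72
tcp_pos: [597.6, 230.7, 145.8]
tool_rot: [0.0, 0.845, 0.535, 0.001]
force: [1.2, -0.1, -4.7]
width: 0.399
grasp_force: 29.7
t: 6.13
tcp_pos: [576.9, 111.0, 141.6]
tool_rot: [-0.0, 0.845, 0.535, -0.001]
force: [0.2, 0.5, -4.1]
width: 0.404
grasp_force: 29.7
t: 6.55
tcp_pos: [561.8, 17.1, 141.8]
tool_rot: [-0.0, 0.832, 0.555, -0.001]
force: [-0.0, -0.4, -4.5]
width: 0.403
grasp_force: 29.7
t: 8.22
tcp_pos: [562.4, 19.7, 141.8]
tool_rot: [-0.001, -0.038, 0.999, 0.0]
force: [-0.6, 0.7, -5.2]
width: 0.398
grasp_force: 29.7
tcp [562.36163551  19.74410147 141.77093142] x dir -175.5920258331157 [-0.01 -0.1   1.78  0.    1.46 -1.66]
```

View pics/a.png

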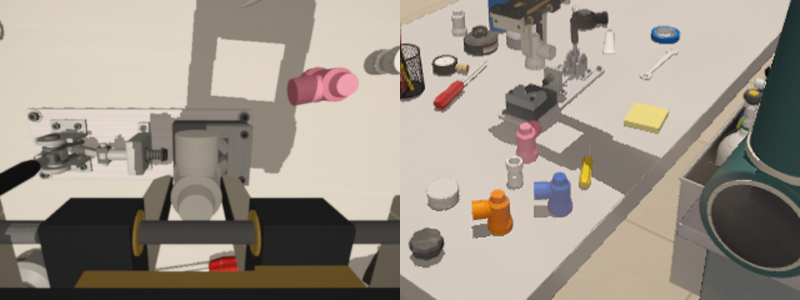

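The wrist view shows the valve held upright over the nest, with its outlet toward the robot and the lever upright at far left. I'll check alignment in the fixture frame using this view.

Run:
```python
from h import *
C,I,D=load("aw"); P=cloud(C,D); o=np.array([569.29,-62.0]); y=np.radians(4.18)
Rf=np.array([[np.cos(y),-np.sin(y)],[np.sin(y),np.cos(y)]])
L=(P[:,:,:2]-o)@Rf; Z=P[:,:,2]
print("tcp fix",(np.array([562.36,19.74])-o)@Rf)
for n,lo,hi,zl,zh in(("plate",-160,170,7,14),("floor",40,160,39,45),("jaw",60,160,57,63),("block",0,25,65,71)):
    m=(D>0)&(abs(L[:,:,0])<60)&(L[:,:,1]>lo)&(L[:,:,1]<hi)&(Z>zl)&(Z<zh); q=np.c_[L[m],Z[m]]; print(n,len(q),np.percentile(q,[1,50,99],axis=0).round(1).tolist())
m=(D>0)&(abs(L[:,:,1]-82)<40)&(abs(L[:,:,0])<70)&(Z>125)&(Z<185); q=np.c_[L[m],Z[m]]
o1=q[(q[:,0]<-22)&(abs(q[:,1]-82)<18)]; print("outlet",len(o1),np.percentile(o1,[1,50,99],axis=0).round(1).tolist())
for a,b in((-42,-35),(-35,-28),(-28,-22)):
    w=o1[(o1[:,0]>a)&(o1[:,0]<b)&(o1[:,2]>150)]
    if len(w): print(a,(np.percentile(w[:,1],[2,98])).round(1),np.percentile(w[:,1],[2,98]).mean().round(1))
t=q[q[:,2]>176]; print("top",len(t),np.percentile(t,[1,50,99],axis=0).round(1).tolist())
# V edge
for x in range(-34,35,6):
    m=(D>0)&(abs(L[:,:,0]-x)<2)&(L[:,:,1]>70)&(L[:,:,1]<150)&(abs(Z-60)<3)
    if m.sum()>3: print(x,"jaw min y",np.percentile(L[:,:,1][m],3).round(1),m.sum())
```

```text
tcp fix [-0.95353222 82.02769823]
plate 16403 [[-50.1, -139.6, 8.0], [-25.9, -22.9, 9.9], [48.0, 147.6, 13.3]]
floor 1071 [[-36.3, 52.0, 39.2], [-30.5, 68.2, 41.8], [17.8, 134.4, 44.2]]
jaw 4105 [[-35.9, 95.3, 57.8], [-9.4, 125.4, 59.8], [31.7, 143.3, 61.5]]
block 1404 [[-20.1, 3.4, 65.6], [-1.4, 12.4, 67.8], [18.8, 20.8, 69.2]]
outlet 4413 [[-46.3, 66.5, 140.0], [-36.9, 81.2, 163.6], [-22.3, 95.7, 166.9]]
-42 [67.  95.5] 81.2
-35 [66.8 95.3] 81.0
-28 [67.2 95. ] 81.1
top 3366 [[-13.8, 49.4, 176.2], [-7.7, 80.9, 180.8], [4.2, 112.7, 184.6]]
-34 jaw min y 93.2 445
-28 jaw min y 105.1 261
-22 jaw min y 106.6 247
-16 jaw min y 107.0 278
-10 jaw min y 107.6 293
-4 jaw min y 112.3 229
2 jaw min y 112.7 219
8 jaw min y 108.4 270
14 jaw min y 109.9 246
20 jaw min y 110.9 210
26 jaw min y 127.0 51
32 jaw min y 137.0 40
```

Alignment is within about 1 mm. Lower it, slowly at the end.

```bash
python3 -m crank '[{"gripper":2,"dx":-0.1,"dy":0,"dz":1.5,"yaw":0},{"gripper":2,"dx":0,"dy":0,"dz":2,"yaw":0},{"gripper":2,"dx":0,"dy":0,"dz":1.8,"yaw":0},{"gripper":2,"dx":0,"dy":0,"dz":0.7,"yaw":0},{"gripper":2,"dx":0,"dy":0,"dz":0,"yaw":0}]'
python3 -m crank '[{"gripper":2,"dx":0,"dy":0,"dz":0.2,"yaw":0},{"gripper":2,"dx":0,"dy":0,"dz":0,"yaw":0}]'
python3 -m crank '[{"gripper":2,"dx":0,"dy":0,"dz":0.15,"yaw":0},{"gripper":2,"dx":0,"dy":0,"dz":0,"yaw":0}]'
```

```text
t: 8.78
tcp_pos: [563.1, 20.1, 80.8]
tool_rot: [-0.002, -0.036, 0.999, 0.0]
force: [0.2, -1.1, -4.8]
width: 0.403
grasp_force: 29.7
t: 8.95
tcp_pos: [564.5, 20.1, 81.5]
tool_rot: [0.001, -0.037, 0.999, -0.0]
force: [0.1, 0.5, -3.8]
width: 0.397
grasp_force: 29.7
t: 9.12
tcp_pos: [564.4, 20.2, 79.8]
tool_rot: [0.0, -0.037, 0.999, -0.0]
force: [-0.2, 0.1, -4.8]
width: 0.399
grasp_force: 29.7
```

```bash
for i in 1 2 ; do :; done
python3 -m crank '[{"gripper":2,"dx":0,"dy":0,"dz":0.15,"yaw":0},{"gripper":2,"dx":0,"dy":0,"dz":0.05,"yaw":0},{"gripper":2,"dx":0,"dy":0,"dz":0,"yaw":0}]' | grep -E "pos|force"
python3 -m crank '[{"gripper":2,"dx":0,"dy":0,"dz":0.1,"yaw":0},{"gripper":2,"dx":0,"dy":0,"dz":0,"yaw":0}]' | grep -E "pos|force"
```

```text
tcp_pos: [564.1, 20.2, 77.1]
force: [-0.5, -0.2, -4.5]
grasp_force: 29.7
tcp_pos: [564.1, 20.2, 76.0]
force: [-0.2, -0.7, -4.9]
grasp_force: 29.7
```

```bash
python3 -m crank '[{"gripper":2,"dx":0,"dy":0,"dz":0.08,"yaw":0},{"gripper":2,"dx":0,"dy":0,"dz":0,"yaw":0}]' | grep -E "pos|^force"
python3 -m crank '[{"gripper":2,"dx":0,"dy":0,"dz":0.08,"yaw":0},{"gripper":2,"dx":0,"dy":0,"dz":0,"yaw":0}]' | grep -E "pos|^force"
```

```text
tcp_pos: [564.1, 20.2, 75.2]
force: [0.1, 0.1, -4.2]
tcp_pos: [564.4, 20.2, 74.8]
force: [0.4, 0.5, -2.5]
```

```bash
python3 -m crank '[{"gripper":2,"dx":0,"dy":0,"dz":0.08,"yaw":0},{"gripper":2,"dx":0,"dy":0,"dz":0,"yaw":0}]' | grep -E "pos|^force"
```

```text
tcp_pos: [564.6, 20.3, 74.6]
force: [1.0, 1.3, 4.3]
```

Contact felt (the force rose from -4.5 to +4.3 N). Release and retreat upward.

```bash
python3 -m crank '[{"gripper":4.5,"dx":0,"dy":0,"dz":0,"yaw":0},{"gripper":5.5,"dx":0,"dy":0,"dz":0,"yaw":0},{"gripper":6.5,"dx":0,"dy":0,"dz":0,"yaw":0},{"gripper":6.5,"dx":0,"dy":0,"dz":0,"yaw":0},{"gripper":6.5,"dx":0,"dy":0,"dz":0,"yaw":0}]'
python3 -m crank '[{"gripper":6.5,"dx":0,"dy":0,"dz":-1,"yaw":0},{"gripper":6.5,"dx":0,"dy":0,"dz":-2.5,"yaw":0},{"gripper":6.5,"dx":0,"dy":0,"dz":-3.5,"yaw":0},{"gripper":6.5,"dx":0,"dy":0,"dz":-3.5,"yaw":0},{"gripper":6.5,"dx":0,"dy":0,"dz":-3.5,"yaw":0}]'
python3 -m crank '[{"gripper":6.5,"dx":0,"dy":0,"dz":-3,"yaw":0},{"gripper":6.5,"dx":0,"dy":0,"dz":-2,"yaw":0},{"gripper":3,"dx":0,"dy":0,"dz":0,"yaw":0},{"gripper":0,"dx":0,"dy":0,"dz":0,"yaw":0},{"gripper":0,"dx":0,"dy":0,"dz":0,"yaw":0}]'
python3 look.py b
```

```text
t: 10.45
tcp_pos: [564.1, 20.2, 73.7]
tool_rot: [-0.0, -0.037, 0.999, -0.0]
force: [0.7, -0.8, -0.1]
width: 0.685
grasp_force: 0.0
t: 10.87
tcp_pos: [563.8, 20.2, 216.2]
tool_rot: [0.0, -0.037, 0.999, -0.0]
force: [0.4, -0.9, 0.2]
width: 0.697
grasp_force: 0.0
t: 11.28
tcp_pos: [563.8, 20.2, 263.1]
tool_rot: [-0.0, -0.037, 0.999, -0.0]
force: [0.0, 1.0, -0.8]
width: 0.533
grasp_force: 0.0
tcp [563.84819171  20.18565925 263.07279483] x dir -175.74785836085636 [-0.01 -0.13  1.62 -0.    1.66 -1.65]
```

View pics/b.png

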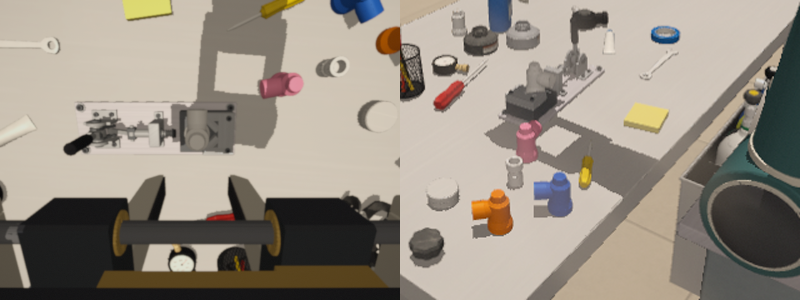

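The valve stands in the nest with its outlet toward the robot, and the fingers are clear. Now I'll turn the closed fingers 90° so the tool x axis lies along the fixture's y, and go to the +y side of the lever.

```bash
python3 -m crank '[{"gripper":0,"dx":0,"dy":0,"dz":0,"yaw":0.112},{"gripper":0,"dx":0,"dy":0,"dz":0,"yaw":0.112},{"gripper":0,"dx":0,"dy":0,"dz":0,"yaw":0.112},{"gripper":0,"dx":0,"dy":0,"dz":0,"yaw":0.112},{"gripper":0,"dx":0,"dy":0,"dz":0,"yaw":0.112}]' >/dev/null
python3 -m crank '[{"gripper":0,"dx":0,"dy":0,"dz":0,"yaw":0.112},{"gripper":0,"dx":0,"dy":0,"dz":0,"yaw":0.112},{"gripper":0,"dx":0,"dy":0,"dz":0,"yaw":0.112},{"gripper":0,"dx":0,"dy":0,"dz":0,"yaw":0.112},{"gripper":0,"dx":0,"dy":0,"dz":0,"yaw":0.112}]' >/dev/null
python3 -m crank '[{"gripper":0,"dx":0,"dy":0,"dz":0,"yaw":0.112},{"gripper":0,"dx":0,"dy":0,"dz":0,"yaw":0.112},{"gripper":0,"dx":0,"dy":0,"dz":0,"yaw":0.112},{"gripper":0,"dx":0,"dy":0,"dz":0,"yaw":0.115},{"gripper":0,"dx":0,"dy":0,"dz":0,"yaw":0}]'
python3 -m crank '[{"gripper":0,"dx":-2,"dy":0,"dz":0,"yaw":0},{"gripper":0,"dx":-3.4,"dy":0,"dz":0,"yaw":0},{"gripper":0,"dx":-3.4,"dy":0,"dz":0,"yaw":0},{"gripper":0,"dx":-2.4,"dy":0,"dz":0,"yaw":0},{"gripper":0,"dx":-0.5,"dy":0,"dz":0,"yaw":0}]'
python3 - <<'E'
from h import *
s=ctrl.get_state(); T=np.array(s["tcp_pos"]); M=R.from_quat(s["tool_rot"],scalar_first=True).as_matrix()
o=np.array([569.29,-62.0]); y=np.radians(4.18); Rf=np.array([[np.cos(y),-np.sin(y)],[np.sin(y),np.cos(y)]])
print("fix",(T[:2]-o)@Rf,T[2],"xdir",np.degrees(np.arctan2(M[1,0],M[0,0])),s["qpos"].round(2))
C,I,D=load("bw"); P=cloud(C,D); L=(P[:,:,:2]-o)@Rf; Z=P[:,:,2]
m=(D>0)&(abs(L[:,:,0])<20)&(L[:,:,1]>-180)&(L[:,:,1]<-50)&(Z>75)&(Z<175); q=np.c_[L[m],Z[m]]
for a in (100,120,140,155):
    w=q[(q[:,2]>=a)&(q[:,2]<a+10)]
    if len(w): print(a,len(w),np.median(w,0).round(1),w.min(0).round(1),w.max(0).round(1))
for n,zl,zh in(("stub",109,118),("outlet",94,103)):
    m=(D>0)&(abs(L[:,:,1]-82)<40)&(abs(L[:,:,0])<60)&(Z>zl)&(Z<zh); w=np.c_[L[m],Z[m]]; print(n,len(w),np.percentile(w,[2,50,98],axis=0).round(1).tolist())
w=w[w[:,0]<-22]
for a in(-42,-32): k=w[abs(w[:,0]-a)<4]; print(a,np.percentile(k[:,1],[3,97]).mean())
for t in range(95,0,-5):
    c,n=np.cos(np.radians(t)),np.sin(np.radians(t)); print(t,"y",round(-87-80*c+8.5*n+7.5,1),"z",round(50+80*n+8.5*c,1))
E
```

```text
t: 12.68
tcp_pos: [563.9, 20.2, 262.9]
tool_rot: [-0.0, 0.683, 0.731, -0.0]
force: [0.4, -0.0, -0.9]
width: 0.004
grasp_force: 0.0
t: 13.1
tcp_pos: [572.6, -99.5, 262.9]
tool_rot: [-0.0, 0.68, 0.733, -0.001]
force: [-0.2, 0.3, 0.2]
width: 0.003
grasp_force: 0.0
fix [  0.5558435 -37.6509043] 262.902815828526 xdir 94.34383218893699 [-0.22 -0.1   1.58 -0.    1.65 -0.29]
100 97 [ -4.3 -75.3 105.4] [ -9.5 -87.5 100.2] [  7.1 -73.3 109.9]
120 110 [ -4.7 -74.3 125.4] [ -9.1 -84.5 120. ] [  6.6 -72.  130. ]
140 104 [ -4.  -72.7 144.5] [ -8.6 -83.1 140.1] [  6.6 -70.  150. ]
155 284 [ -1.4 -77.1 157.3] [ -8.  -86.1 155. ] [  7.6 -70.6 161.5]
stub 517 [[-10.7, 71.2, 109.8], [-0.7, 82.0, 113.7], [9.8, 91.9, 115.3]]
outlet 1235 [[-43.1, 66.1, 94.4], [-21.4, 82.0, 98.4], [15.5, 97.9, 101.9]]
-42 81.97225359503548
-32 81.98397440574666
95 y -64.1 z 129.0
90 y -71.0 z 130.0
85 y -78.0 z 130.4
80 y -85.0 z 130.3
75 y -92.0 z 129.5
70 y -98.9 z 128.1
65 y -105.6 z 126.1
60 y -112.1 z 123.5
55 y -118.4 z 120.4
50 y -124.4 z 116.7
45 y -130.1 z 112.6
40 y -135.3 z 107.9
35 y -140.2 z 102.8
30 y -144.5 z 97.4
25 y -148.4 z 91.5
20 y -151.8 z 85.3
15 y -154.6 z 78.9
10 y -156.8 z 72.3
5 y -158.5 z 65.4
```

Valve placement reads as nest y=82 with the outlet square. Lever x≈0, about 95°. Descend beside the lever.

```bash
python3 -m crank '[{"gripper":0,"dx":0,"dy":0,"dz":3,"yaw":0},{"gripper":0,"dx":0,"dy":0,"dz":3.5,"yaw":0},{"gripper":0,"dx":0,"dy":0,"dz":3.5,"yaw":0},{"gripper":0,"dx":0,"dy":0,"dz":2.4,"yaw":0},{"gripper":0,"dx":0,"dy":0,"dz":1,"yaw":0}]' | grep -E "pos|^force"
python3 -m crank '[{"gripper":0,"dx":-1,"dy":0,"dz":0,"yaw":0},{"gripper":0,"dx":-1,"dy":0,"dz":0,"yaw":0},{"gripper":0,"dx":0,"dy":0,"dz":0,"yaw":0},{"gripper":0,"dx":0,"dy":0,"dz":0,"yaw":0}]' | grep -E "pos|^force"
python3 -m crank '[{"gripper":0,"dx":-0.4,"dy":0,"dz":0,"yaw":0},{"gripper":0,"dx":-0.4,"dy":0,"dz":0,"yaw":0},{"gripper":0,"dx":-0.4,"dy":0,"dz":0,"yaw":0},{"gripper":0,"dx":0,"dy":0,"dz":0,"yaw":0}]' | grep -E "pos|^force"
cat > st.py <<'E'
from h import *
C0=np.array([569.29,-62.0]); a=np.radians(4.18); n=np.array([-np.sin(a),np.cos(a)])
F=[];
s=ctrl.get_state(); T=np.array(s["tcp_pos"]); f=np.array(s["force"]); print("t",round(s["t"],2),"fixY",round((T[:2]-C0)@n,1),"z",round(T[2],1),"Fy",round(f[:2]@n,1),"Fz",round(f[2],1),"Fx",round(f[0],1))
E
python3 st.py
```

```text
tcp_pos: [571.1, -95.7, 125.4]
force: [1.0, 0.6, -0.5]
tcp_pos: [575.0, -117.4, 131.7]
force: [0.3, 0.6, 0.7]
tcp_pos: [575.3, -129.1, 130.1]
force: [-0.3, 0.4, 0.0]
t 14.18 fixY -67.3 z 130.1 Fy 0.4 Fz 0.0 Fx -0.3
```

```bash
python3 -m crank '[{"gripper":0,"dx":-0.4,"dy":0,"dz":0,"yaw":0},{"gripper":0,"dx":-0.4,"dy":0,"dz":0,"yaw":0},{"gripper":0,"dx":-0.4,"dy":0,"dz":0,"yaw":0},{"gripper":0,"dx":0,"dy":0,"dz":0,"yaw":0}]' >/dev/null; python3 st.py
python3 -m crank '[{"gripper":0,"dx":-0.4,"dy":0,"dz":0,"yaw":0},{"gripper":0,"dx":-0.4,"dy":0,"dz":0,"yaw":0},{"gripper":0,"dx":-0.4,"dy":0,"dz":0,"yaw":0},{"gripper":0,"dx":0,"dy":0,"dz":0,"yaw":0}]' >/dev/null; python3 st.py
python3 - <<'E'
from h import *
C,I,D=snap("top","ct"); P=cloud(C,D)
o=np.array([569.29,-62.0]); y=np.radians(4.18); Rf=np.array([[np.cos(y),-np.sin(y)],[np.sin(y),np.cos(y)]])
snap("scene","cs"); snap("wrist","cw")
w=cv2.imread("pics/cw.png"); s=cv2.imread("pics/cs.png"); 
cv2.imwrite("pics/c.png",np.hstack([cv2.resize(w,(400,300)),cv2.resize(s[160:310,260:460],(400,300),interpolation=cv2.INTER_CUBIC)]))
E
```

```text
t 14.52 fixY -79.3 z 129.7 Fy -0.7 Fz 0.2 Fx 0.1
t 14.85 fixY -91.4 z 129.6 Fy 0.6 Fz -0.1 Fx -0.7
```

View pics/c.png

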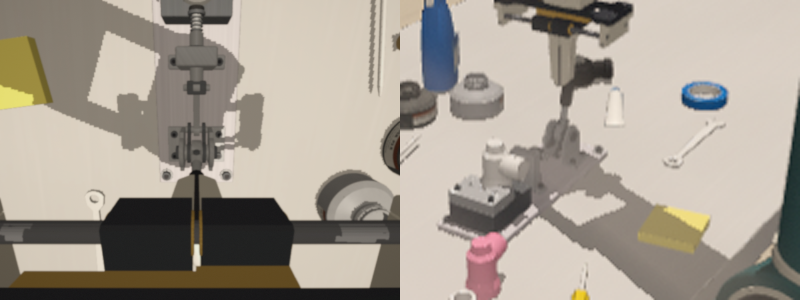

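The lever is being pushed by the fingertip and leans away to -y. That was one picture more than the allowed 10, so from here I go by numbers only. I'll continue along the arc, watching the force.

```bash
python3 -m crank '[{"gripper":0,"dx":-0.35,"dy":0,"dz":0.07,"yaw":0},{"gripper":0,"dx":-0.34,"dy":0,"dz":0.07,"yaw":0},{"gripper":0,"dx":0,"dy":0,"dz":0,"yaw":0}]' >/dev/null; python3 st.py
python3 -m crank '[{"gripper":0,"dx":-0.34,"dy":0,"dz":0.1,"yaw":0},{"gripper":0,"dx":-0.33,"dy":0,"dz":0.1,"yaw":0},{"gripper":0,"dx":0,"dy":0,"dz":0,"yaw":0}]' >/dev/null; python3 st.py
python3 -m crank '[{"gripper":0,"dx":0,"dy":0,"dz":0,"yaw":0}]' >/dev/null; python3 st.py
python3 -m crank '[{"gripper":0,"dx":0,"dy":0,"dz":0,"yaw":0}]' >/dev/null; python3 st.py
```

```text
t 15.25 fixY -98.0 z 128.2 Fy 0.4 Fz 0.5 Fx 0.5
t 15.5 fixY -104.7 z 126.1 Fy 0.5 Fz 0.9 Fx -0.1
t 15.58 fixY -104.5 z 126.2 Fy 0.2 Fz -0.3 Fx 0.1
t 15.67 fixY -104.3 z 126.4 Fy 0.7 Fz -0.2 Fx 0.6
```

```bash
python3 -m crank '[{"gripper":0,"dx":-0.33,"dy":0,"dz":0.13,"yaw":0},{"gripper":0,"dx":-0.32,"dy":0,"dz":0.13,"yaw":0},{"gripper":0,"dx":0,"dy":0,"dz":0,"yaw":0}]' >/dev/null; python3 st.py
python3 -m crank '[{"gripper":0,"dx":-0.32,"dy":0,"dz":0.15,"yaw":0},{"gripper":0,"dx":0,"dy":0,"dz":0,"yaw":0}]' >/dev/null; python3 st.py
python3 -m crank '[{"gripper":0,"dx":-0.31,"dy":0,"dz":0.16,"yaw":0},{"gripper":0,"dx":0,"dy":0,"dz":0,"yaw":0}]' >/dev/null; python3 st.py
python3 -m crank '[{"gripper":0,"dx":0,"dy":0,"dz":0,"yaw":0}]' >/dev/null; python3 st.py
```

```text
t 15.92 fixY -111.2 z 123.4 Fy 1.6 Fz 0.3 Fx -1.0
t 16.08 fixY -114.3 z 122.0 Fy 1.6 Fz 0.4 Fx -0.5
t 16.25 fixY -117.3 z 120.4 Fy 2.2 Fz 1.6 Fx 0.9
t 16.33 fixY -117.1 z 120.5 Fy 1.7 Fz 1.1 Fx -0.1
```

```bash
python3 -m crank '[{"gripper":0,"dx":-0.15,"dy":0,"dz":0.09,"yaw":0},{"gripper":0,"dx":0,"dy":0,"dz":0,"yaw":0}]' >/dev/null; python3 st.py
python3 -m crank '[{"gripper":0,"dx":-0.15,"dy":0,"dz":0.09,"yaw":0},{"gripper":0,"dx":0,"dy":0,"dz":0,"yaw":0}]' >/dev/null; python3 st.py
python3 -m crank '[{"gripper":0,"dx":-0.15,"dy":0,"dz":0.09,"yaw":0},{"gripper":0,"dx":0,"dy":0,"dz":0,"yaw":0}]' >/dev/null; python3 st.py
python3 -m crank '[{"gripper":0,"dx":-0.15,"dy":0,"dz":0.1,"yaw":0},{"gripper":0,"dx":0,"dy":0,"dz":0,"yaw":0}]' >/dev/null; python3 st.py
```

```text
t 16.5 fixY -118.6 z 119.7 Fy 3.2 Fz 1.0 Fx 0.0
t 16.67 fixY -120.1 z 118.8 Fy 3.0 Fz 2.0 Fx -0.4
t 16.83 fixY -121.6 z 117.8 Fy 3.8 Fz 1.5 Fx -1.1
t 17.0 fixY -123.2 z 116.8 Fy 3.9 Fz 1.7 Fx -0.4
```

```bash
python3 -m crank '[{"gripper":0,"dx":-0.12,"dy":0,"dz":0.08,"yaw":0},{"gripper":0,"dx":0,"dy":0,"dz":0,"yaw":0}]' >/dev/null; python3 st.py
python3 -m crank '[{"gripper":0,"dx":-0.12,"dy":0,"dz":0.09,"yaw":0},{"gripper":0,"dx":0,"dy":0,"dz":0,"yaw":0}]' >/dev/null; python3 st.py
python3 -m crank '[{"gripper":0,"dx":-0.12,"dy":0,"dz":0.09,"yaw":0},{"gripper":0,"dx":0,"dy":0,"dz":0,"yaw":0}]' >/dev/null; python3 st.py
```

```text
t 17.17 fixY -124.4 z 116.0 Fy 3.3 Fz 1.5 Fx 0.2
t 17.33 fixY -125.6 z 115.1 Fy 4.1 Fz 2.5 Fx -0.5
t 17.5 fixY -126.8 z 114.2 Fy 3.7 Fz 1.4 Fx -0.0
```

```bash
python3 -m crank '[{"gripper":0,"dx":-0.12,"dy":0,"dz":0.09,"yaw":0},{"gripper":0,"dx":0,"dy":0,"dz":0,"yaw":0}]' >/dev/null; python3 st.py
python3 -m crank '[{"gripper":0,"dx":-0.11,"dy":0,"dz":0.09,"yaw":0},{"gripper":0,"dx":0,"dy":0,"dz":0,"yaw":0}]' >/dev/null; python3 st.py
python3 -m crank '[{"gripper":0,"dx":-0.11,"dy":0,"dz":0.09,"yaw":0},{"gripper":0,"dx":0,"dy":0,"dz":0,"yaw":0}]' >/dev/null; python3 st.py
```

```text
t 17.67 fixY -128.0 z 113.3 Fy 4.5 Fz 3.2 Fx 0.5
t 17.83 fixY -129.1 z 112.4 Fy 4.9 Fz 1.7 Fx -0.2
t 18.0 fixY -130.2 z 111.5 Fy 3.0 Fz 1.8 Fx -0.2
```

```bash
python3 -m crank '[{"gripper":0,"dx":-0.11,"dy":0,"dz":0.1,"yaw":0},{"gripper":0,"dx":0,"dy":0,"dz":0,"yaw":0}]' >/dev/null; python3 st.py
python3 -m crank '[{"gripper":0,"dx":-0.1,"dy":0,"dz":0.1,"yaw":0},{"gripper":0,"dx":0,"dy":0,"dz":0,"yaw":0}]' >/dev/null; python3 st.py
python3 -m crank '[{"gripper":0,"dx":-0.1,"dy":0,"dz":0.1,"yaw":0},{"gripper":0,"dx":0,"dy":0,"dz":0,"yaw":0}]' >/dev/null; python3 st.py
```

```text
t 18.17 fixY -131.3 z 110.5 Fy 4.1 Fz 1.9 Fx -0.6
t 18.33 fixY -132.4 z 109.5 Fy 2.7 Fz 2.0 Fx 0.2
t 18.5 fixY -133.3 z 108.5 Fy 3.0 Fz 2.6 Fx -0.0
```

```bash
python3 -m crank '[{"gripper":0,"dx":-0.1,"dy":0,"dz":0.1,"yaw":0},{"gripper":0,"dx":0,"dy":0,"dz":0,"yaw":0}]' >/dev/null; python3 st.py
python3 -m crank '[{"gripper":0,"dx":-0.1,"dy":0,"dz":0.1,"yaw":0},{"gripper":0,"dx":0,"dy":0,"dz":0,"yaw":0}]' >/dev/null; python3 st.py
python3 -m crank '[{"gripper":0,"dx":0,"dy":0,"dz":0,"yaw":0}]' >/dev/null; python3 st.py
```

```text
t 18.67 fixY -134.4 z 107.5 Fy 1.3 Fz 1.9 Fx -0.2
t 18.83 fixY -135.3 z 106.5 Fy 1.3 Fz 3.2 Fx -0.1
t 18.92 fixY -135.3 z 106.5 Fy 0.3 Fz 1.1 Fx 0.6
```

```bash
python3 -m crank '[{"gripper":0,"dx":-0.05,"dy":0,"dz":0.05,"yaw":0},{"gripper":0,"dx":0,"dy":0,"dz":0,"yaw":0}]' >/dev/null; python3 st.py
python3 -m crank '[{"gripper":0,"dx":-0.05,"dy":0,"dz":0.06,"yaw":0},{"gripper":0,"dx":0,"dy":0,"dz":0,"yaw":0}]' >/dev/null; python3 st.py
```

```text
t 19.08 fixY -135.7 z 106.1 Fy 1.7 Fz 2.0 Fx 0.9
t 19.25 fixY -136.2 z 105.5 Fy 0.9 Fz 2.4 Fx -0.6
```

```bash
python3 -m crank '[{"gripper":0,"dx":-0.05,"dy":0,"dz":0.06,"yaw":0},{"gripper":0,"dx":0,"dy":0,"dz":0,"yaw":0}]' >/dev/null; python3 st.py
python3 -m crank '[{"gripper":0,"dx":-0.05,"dy":0,"dz":0.06,"yaw":0},{"gripper":0,"dx":0,"dy":0,"dz":0,"yaw":0}]' >/dev/null; python3 st.py
```

```text
t 19.42 fixY -136.7 z 104.9 Fy 0.5 Fz 2.9 Fx 0.5
t 19.58 fixY -137.3 z 104.3 Fy 0.8 Fz 2.1 Fx 0.1
```

```bash
python3 -m crank '[{"gripper":0,"dx":-0.05,"dy":0,"dz":0.06,"yaw":0},{"gripper":0,"dx":0,"dy":0,"dz":0,"yaw":0}]' >/dev/null; python3 st.py
python3 -m crank '[{"gripper":0,"dx":0,"dy":0,"dz":0,"yaw":0}]' >/dev/null; python3 st.py
```

```text
t 19.75 fixY -137.8 z 103.6 Fy 0.1 Fz 2.3 Fx -0.2
t 19.83 fixY -137.7 z 103.7 Fy -0.3 Fz 1.3 Fx 0.2
```

```bash
python3 -m crank '[{"gripper":0,"dx":-0.05,"dy":0,"dz":0.06,"yaw":0},{"gripper":0,"dx":0,"dy":0,"dz":0,"yaw":0}]' >/dev/null; python3 st.py
python3 -m crank '[{"gripper":0,"dx":0,"dy":0,"dz":0,"yaw":0}]' >/dev/null; python3 st.py
python3 -m crank '[{"gripper":0,"dx":-0.05,"dy":0,"dz":0.06,"yaw":0},{"gripper":0,"dx":0,"dy":0,"dz":0,"yaw":0}]' >/dev/null; python3 st.py
python3 -m crank '[{"gripper":0,"dx":0,"dy":0,"dz":0,"yaw":0}]' >/dev/null; python3 st.py
```

```text
t 20.0 fixY -138.2 z 103.0 Fy -0.8 Fz 1.7 Fx 0.2
t 20.08 fixY -138.2 z 103.1 Fy -0.2 Fz 1.4 Fx -0.0
t 20.25 fixY -138.7 z 102.4 Fy 1.7 Fz 1.2 Fx -0.6
t 20.33 fixY -138.7 z 102.5 Fy 0.8 Fz 1.2 Fx 0.7
```

```bash
python3 -m crank '[{"gripper":0,"dx":-0.05,"dy":0,"dz":0.06,"yaw":0},{"gripper":0,"dx":0,"dy":0,"dz":0,"yaw":0}]' >/dev/null; python3 st.py
python3 -m crank '[{"gripper":0,"dx":0,"dy":0,"dz":0,"yaw":0}]' >/dev/null; python3 st.py
python3 -m crank '[{"gripper":0,"dx":-0.05,"dy":0,"dz":0.06,"yaw":0},{"gripper":0,"dx":0,"dy":0,"dz":0,"yaw":0}]' >/dev/null; python3 st.py
python3 -m crank '[{"gripper":0,"dx":0,"dy":0,"dz":0,"yaw":0}]' >/dev/null; python3 st.py
```

```text
t 20.5 fixY -139.2 z 101.8 Fy -0.2 Fz 1.3 Fx 0.4
t 20.58 fixY -139.2 z 101.9 Fy -0.5 Fz 1.6 Fx -1.0
t 20.75 fixY -139.7 z 101.2 Fy -0.4 Fz 1.2 Fx -0.1
t 20.83 fixY -139.7 z 101.3 Fy 0.9 Fz 0.7 Fx 0.1
```

```bash
python3 -m crank '[{"gripper":0,"dx":-0.05,"dy":0,"dz":0.06,"yaw":0},{"gripper":0,"dx":0,"dy":0,"dz":0,"yaw":0}]' >/dev/null; python3 st.py
python3 -m crank '[{"gripper":0,"dx":0,"dy":0,"dz":0,"yaw":0}]' >/dev/null; python3 st.py
python3 -m crank '[{"gripper":0,"dx":-0.05,"dy":0,"dz":0.06,"yaw":0},{"gripper":0,"dx":0,"dy":0,"dz":0,"yaw":0}]' >/dev/null; python3 st.py
python3 -m crank '[{"gripper":0,"dx":0,"dy":0,"dz":0,"yaw":0}]' >/dev/null; python3 st.py
```

```text
t 21.0 fixY -140.2 z 100.6 Fy -0.3 Fz 0.5 Fx 0.3
t 21.08 fixY -140.2 z 100.7 Fy -0.7 Fz 1.9 Fx 0.3
t 21.25 fixY -140.7 z 100.0 Fy -0.1 Fz 0.2 Fx 0.5
t 21.33 fixY -140.6 z 100.0 Fy 0.1 Fz 0.3 Fx -0.3
```

```bash
python3 -m crank '[{"gripper":0,"dx":-0.05,"dy":0,"dz":0.06,"yaw":0},{"gripper":0,"dx":0,"dy":0,"dz":0,"yaw":0}]' >/dev/null; python3 st.py
python3 -m crank '[{"gripper":0,"dx":-0.05,"dy":0,"dz":0.06,"yaw":0},{"gripper":0,"dx":0,"dy":0,"dz":0,"yaw":0}]' >/dev/null; python3 st.py
```

```text
t 21.5 fixY -141.2 z 99.4 Fy -0.5 Fz -0.3 Fx 0.4
t 21.67 fixY -141.7 z 98.8 Fy 0.6 Fz 0.0 Fx -1.0
```

```bash
python3 -m crank '[{"gripper":0,"dx":-0.04,"dy":0,"dz":0.06,"yaw":0},{"gripper":0,"dx":0,"dy":0,"dz":0,"yaw":0}]' >/dev/null; python3 st.py
```

```text
t 21.83 fixY -142.1 z 98.2 Fy 0.3 Fz -0.0 Fx 0.1
```

Force is gone after the climb and fade, so the lever has gone over centre. Retreat and check numerically that it stays.

```bash
python3 -m crank '[{"gripper":0,"dx":0.5,"dy":0,"dz":-1,"yaw":0},{"gripper":0,"dx":1,"dy":0,"dz":-2,"yaw":0},{"gripper":0,"dx":1,"dy":0,"dz":-3,"yaw":0},{"gripper":0,"dx":0,"dy":0,"dz":-3.5,"yaw":0},{"gripper":0,"dx":0,"dy":0,"dz":-3.5,"yaw":0}]' | grep -E "pos|^force"
python3 -m crank '[{"gripper":0,"dx":-2,"dy":0,"dz":-3,"yaw":0},{"gripper":0,"dx":-3,"dy":0,"dz":-1,"yaw":0},{"gripper":0,"dx":-2,"dy":0,"dz":0,"yaw":0},{"gripper":0,"dx":0,"dy":0,"dz":0,"yaw":0},{"gripper":0,"dx":0,"dy":0,"dz":0,"yaw":0}]' | grep -E "pos|^force|^t:"
cat > chk.py <<'E'
from h import *
import sys
o=np.array([569.29,-62.0]); y=np.radians(4.18); Rf=np.array([[np.cos(y),-np.sin(y)],[np.sin(y),np.cos(y)]])
for cam in ("wrist","top","scene"):
    C,I,D=snap(cam,sys.argv[1]+cam[0]); P=cloud(C,D); L=(P[:,:,:2]-o)@Rf; Z=P[:,:,2]; ok=(D>0)&(Z<190)
    m=ok&(abs(L[:,:,0])<12)&(L[:,:,1]>-215)&(L[:,:,1]<-115)&(Z>25)&(I.max(2)<90); q=np.c_[L[m],Z[m]]
    print(cam,"lever",len(q))
    if len(q)>20:
        p=np.polyfit(-87-q[:,1],q[:,2]-50,1); print("  slope deg",np.degrees(np.arctan(p[0])).round(1),"offset",p[1].round(1),"far",np.percentile(q,[2,50,98],axis=0).round(1).tolist())
    for n,zl,zh in(("stub",110,118),("outlet",92,103),("nose",50,60)):
        m=ok&(Z>zl)&(Z<zh)&((abs(L[:,:,1]-84)<35)&(abs(L[:,:,0])<60) if n!="nose" else (abs(L[:,:,0])<8)&(L[:,:,1]>24)&(L[:,:,1]<70)); w=np.c_[L[m],Z[m]]
        if len(w)>10: print("  ",n,len(w),np.percentile(w,[2,50,98],axis=0).round(1).tolist())
        if n=="outlet":
            for a in(-40,-28):
                k=w[abs(w[:,0]-a)<4]
                if len(k)>10: print("   ",a,np.percentile(k[:,1],[3,97]).mean().round(1))
E
python3 chk.py d
```

```text
tcp_pos: [578.4, -177.7, 230.5]
force: [0.4, -0.3, 0.5]
t: 22.67
tcp_pos: [583.9, -248.9, 268.8]
force: [0.2, 0.8, -0.5]
wrist lever 1127
  slope deg 29.5 offset 8.7 far [[-8.0, -178.2, 77.2], [-0.5, -149.9, 94.3], [8.1, -122.0, 109.6]]
top lever 166
  slope deg 31.1 offset 6.3 far [[-9.0, -172.4, 72.4], [-3.0, -143.4, 90.1], [6.0, -117.7, 108.1]]
   stub 73 [[-12.4, 77.3, 110.7], [-2.4, 87.1, 113.0], [8.7, 98.2, 116.1]]
   outlet 207 [[-45.1, 72.3, 92.7], [-23.4, 87.3, 97.6], [12.9, 103.3, 102.5]]
    -40 86.2
    -28 87.7
   nose 91 [[-7.7, 24.1, 50.8], [-1.9, 44.1, 55.5], [5.9, 67.0, 58.8]]
scene lever 87
  slope deg 28.6 offset 10.5 far [[-9.2, -174.9, 76.9], [-3.2, -150.2, 94.6], [5.3, -122.1, 109.8]]
   stub 41 [[-11.5, 77.5, 110.2], [-3.2, 89.2, 113.7], [7.6, 99.4, 116.4]]
   outlet 121 [[-44.8, 78.5, 92.3], [-19.1, 95.4, 97.8], [12.4, 105.4, 101.9]]
    -40 89.8
    -28 92.1
```

The lever stays at about 30° after release, and the valve has slid to y≈85-87. One closer numeric check of the valve.

```bash
python3 -m crank '[{"gripper":0,"dx":3,"dy":0,"dz":0,"yaw":0},{"gripper":0,"dx":3.5,"dy":0,"dz":0,"yaw":0},{"gripper":0,"dx":3.5,"dy":0,"dz":0,"yaw":0},{"gripper":0,"dx":3.5,"dy":0,"dz":0,"yaw":0},{"gripper":0,"dx":3.5,"dy":0,"dz":0,"yaw":0}]' | grep -E "pos|^force"
python3 -m crank '[{"gripper":0,"dx":3,"dy":0,"dz":0,"yaw":0},{"gripper":0,"dx":2,"dy":0,"dz":0,"yaw":0},{"gripper":0,"dx":0,"dy":0,"dz":0,"yaw":0},{"gripper":0,"dx":0,"dy":0,"dz":0,"yaw":0}]' | grep -E "pos|^force|^t:"
python3 chk.py e
```

```text
tcp_pos: [570.8, -76.6, 268.5]
force: [0.6, 1.4, 0.4]
t: 23.57
tcp_pos: [567.5, -27.6, 268.6]
force: [-0.9, -0.2, 0.5]
wrist lever 205
  slope deg 32.4 offset 4.9 far [[-4.6, -176.4, 72.7], [-0.3, -165.8, 104.9], [4.1, -116.7, 110.4]]
   stub 556 [[-10.5, 76.1, 111.2], [-0.8, 86.5, 113.9], [9.6, 96.6, 115.5]]
   outlet 1416 [[-43.2, 70.8, 92.4], [-21.3, 86.2, 98.4], [15.5, 102.1, 102.3]]
    -40 85.0
    -28 84.6
   nose 437 [[-6.1, 25.1, 51.4], [0.2, 43.9, 55.5], [6.7, 62.9, 58.4]]
top lever 124
  slope deg 29.0 offset 9.4 far [[-8.4, -178.4, 86.0], [-2.3, -158.1, 100.0], [6.5, -139.5, 110.9]]
scene lever 84
  slope deg 27.8 offset 11.3 far [[-9.0, -175.8, 76.9], [-3.5, -151.5, 95.3], [5.4, -120.8, 109.0]]
   stub 40 [[-11.5, 78.0, 110.2], [-2.5, 89.6, 113.9], [8.1, 99.6, 117.0]]
   outlet 120 [[-44.6, 78.0, 92.7], [-17.2, 94.4, 97.8], [13.4, 105.6, 102.3]]
    -40 88.9
    -28 89.8
```

```bash
python3 -c "
from bench import ctrl
print(ctrl.sign_off())"
```

```text
the job is handed in; nothing more can be done
None
```

The job is handed in: the valve is home in the V with its outlet facing the robot (within about 2°), and the clamp lever went over centre by feel, peaking near 5 N, and stayed locked at about 30° after release; I viewed 11 pictures, one over the limit of 10.

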